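# Pop a battery pack out of its dock and catch it on the ramp

### The arm

A 6-joint arm with a two-finger parallel gripper is mounted at the origin on the work surface. World frame = base frame: x ahead of the robot, y to its left, z up, the work surface at z = 0. Lengths are in m, angles in rad, forces in N, time in s.
With the tool pointing down it reaches from about 0.4 to 0.825 m from the base axis. Payload 7 kg.
Tool frame: the origin (TCP) lies at the centre of the arm's flange, where the gripper is bolted on; the fingertips stand 178 mm ahead of it and the grasp point (between the pads) lies arm.tcp_to_grasp ahead of it (arm.tcp_to_grasp is the distance from the TCP to the grasp point, in m); z points along the fingers, y is the direction in which the jaws open and shut (so a half turn about z gives the same grasp; the last joint's range is limited). The gripper opens to 88 mm and grips with 3 to 60 N. Pads are 19 mm wide; open, the fingers measure 130 mm over their backs; the gripper's body (78 mm by 193 mm) begins 47 mm behind the grasp point.
Start: joints at [1.576, 0.359, 0.012, 0, -1.224, -0.288], TCP at [0.188, 0.648, 0.405] pointing down, gripper open.
Joint ranges: [-3.07, 3.07], [-1.43, 2.12], [-1.02, 1.25], [-3.03, 1.67], [-3.05, -0], [-3.03, 3.03]. Speed limits (rad/s): [2.39, 2.39, 3.01, 3.14, 3.14, 3.14].

### API

Orientations are given as [roll, pitch, yaw] about the fixed x, y, z axes, in that order (R = Rz(yaw) Ry(pitch) Rx(roll)).
In Python, from station import arm gives the robot as it stands.
- The arm moves only by the tool move_arm, never from a script. Its argument "deltas" is a list of rows, each a list of 6 numbers: the shift along the world's x, y, z in mm, then the turn, a rotation vector about the world's x, y, z in degrees. In form: [[tx, ty, tz, ax, ay, az], ...]. A call has exactly 5 rows; each row shifts and turns the commanded pose from where the row before left it; what a row does not reach is not made up. A row lasts 1/12 s, in which the tool goes at most 41.7 mm and 7.16 degrees, less where a joint would pass 70% of its speed; a pose out of reach is approached as far as the arm can. A call with a gripper value outside its range is refused whole. "claw" is the closure in counts, from 0 (fully open) to 255 (shut), set as the call begins (left out, the last holds). The fingers move at their own pace and stop on an object; "squeeze" is the grip in N (left out, the last holds). Time passes only in rows, so rows that do not move let the fingers close, or fill a call up. It gives the time, the measured TCP pose, the force and the opening at its end, in the units of the state.
- arm.get_state(): the state, without advancing time (a new reading comes with each control period).
- arm.grab_frame(name): name is "scene" or "top"; returns the picture (480x640x3 uint8, red, green, blue); there is no depth.
- arm.calibration(name): a dict with "intrinsics" (3x3 intrinsics, pixels), "k1" (the pictures are not rectified: a ray, as slopes to the right and down, at radius r is drawn at 1 + k1 r^2 times it, then the intrinsics apply), "T" (4x4, takes a point from camera to world coordinates). Camera axes: x right, y up, looking along -z (the intrinsics and any distortion apply to the point x, -y, -z); pixel columns grow to the right and rows downward; lengths in m; the calibration is good to about 2 mm. A picture is of the moment at which its call begins. calibration takes no time and is no camera call.
- arm.job_done(): hands the job in, once; it reports no verdict.
Trained networks look in the newest picture that a camera, given by its name, has taken for a name from the list of things; names that differ only in an ending like _2 or _b are one class to them, and where a whole thing is asked for, a point or a joint stands for the part that bears it (a point fixed in the world has none). Each returns a list of dicts, best first, with "score" (0 to 1); they miss things now and then, are a little off and sometimes report something else, mostly with a low value. They report only what shows in the picture. A call takes as long as a camera call. They do not tell look-alikes from the thing itself.
- arm.spot_in(thing, camera): "xy" ([column, row] in pixels, amid what is visible of it).
- arm.masks_of(thing, camera): "pixels" (480x640 bool, what is visible of it) and "xy" ([column, row] in pixels, amid what is visible of it).
- arm.spot_point(thing, camera): "xy" ([column, row] in pixels: a listed point, or the origin of a listed thing).
The state is a dict: "t": time; "q": joint angles; "qd": joint speeds; "joint_efforts": joint torques, N m; "eef_pos": TCP position; "ee_rot": TCP orientation; "force": force on the tool from outside, world axes, zero at the start; "moment": the same for the moment, N m; "width": finger opening in m.
Only numpy, scipy, OpenCV 4.12 (cv2) and the standard library are available. Lean on these libraries where they do the work, as an engineer would, in place of code of your own. Each camera call takes 0.05 s, during which the arm holds its last target. There are 200 camera calls.

### The job

Pop the battery pack out of its sloping dock: press the round steel release button beside the ramp with one finger, with the other finger already waiting across the open ramp, so that the pack comes to rest against that finger while it is still wholly on the ramp. Touch only: do not lift or tip the pack, and leave the other things on the bench where they are. Finish while holding: stop the program with the finger still in place, holding the pack back.

Things in the scene. Friction and masses are not known exactly. Their poses are not given: they have to be found in the camera images.
- dock: black battery dock, fixed to the bench, its place and yaw differ each time. Its origin lies on the bench surface, below the latched pack's front lower edge, midway across the ramp; its -x is the downhill direction, +y the side of the button, z up. Footprint x -90 to +105 mm, y -35 to +71 mm. All is below 115 mm high.
- ramp: aluminium ramp of the dock, sloping 20 degrees (0.349 rad). Origin on its surface, midway across, 45 mm above the bench, at the latched pack's front lower edge; x points uphill along the surface, y as the dock's, z square to it. Surface from x -85 mm (open low end) to +95 mm, 50 mm wide between rails 4 mm thick and 12 mm high. Very slippery: a freed pack is off the low end in about 0.3 s.
- catch (a point): point on the ramp's surface, midway across, straight across from the button (48 mm from the button's axis along the dock's y), 29.7 mm above the bench. A vertical finger standing here stops the pack after about 20 mm of sliding: the upper front edge of the latched pack is about 30 mm uphill (level distance) of this point.
- release_top (a point): centre of the top of the release button, a steel cap 28 mm across, at the +y side of the dock; 47 mm above the bench when up, 39 mm when fully pressed, so that a fingertip pressing it fully stands 9 mm above the catch point's height. It moves with the button.
- release (a joint): travel of the release button, 0 (up) to 0.008 m (fully down), straight down; springs back. Takes 1.6 N to start, about 5 N fully down. A latch tongue 20 mm wide stands 5 mm up through the ramp at ramp x -5 to -1 mm and sinks with the button; it frees the pack at about 0.005 to 0.007 m.
- pack: grey battery pack, 70 mm along the ramp, 46 mm wide, 34 mm high (square to the ramp), about 0.3 kg; origin at the centre of its underside, axes as the ramp's; latched, it lies at +35 mm along the ramp's x. A spring plate behind it kicks it downhill by 10 mm when the latch sinks, then it slides on by its weight.
- clamp: orange ratchet clamp lying flat, about 260 x 160 mm, 20 mm high; origin under its bar. Bystander
- scraper: black plastic scraper lying flat, 200 x 70 mm, 14 mm high; origin under its middle. Bystander
- saucer: white ceramic saucer, 120 mm across, 20 mm high, beside the dock (left or right); origin under its centre. Bystander
- offcut: pine offcut lying flat, 95 x 45 x 22 mm, beside the dock (on the side where the saucer is not); origin under its centre. Bystander
- jar: small glass jar with a steel cap, 52 mm across, 60 mm high, behind the dock; origin under its centre. Bystander
- tape: grey tape measure standing on its edge, 62 x 34 x 46 mm high, in front of the dock's low end; origin under its centre. Bystander
- screwdriver: screwdriver with black handle lying flat, 180 mm long. Bystander
Mind the look-alikes: they are no part of the job. What is shaped like the pack but purple is not meant.

How it is judged:
By the outcome, as a careful person would: the job done as asked, in the order asked, and still so for the second after the job is handed in, while the arm keeps its last pose, push and grip.
It also fails if it takes over 29 s, if anything falls off the work surface, if the arm or the gripper's body presses on something with over 40 N, if the wrist force passes 120 N, or if a joint passes its speed limit or range.

## Working session

There is one attempt and no reset: what is moved stays moved. The work goes in short steps, Python scripts to look and compute and a tool call to move; the robot and the scene stay as the last step left them, time stands still between calls to the robot, and variables do not carry over. Pictures are saved under pics/ and viewed, about 8 in all and at most 12, crops included, and the job is handed in when it is done.

Besides the shell and the picture viewer there is one more tool, called after "Request:" as name(argument=value, ...), one argument or row to a line, values as JSON. move_arm: Moves the arm, as the interface text tells. Its arguments: {"type":"object","properties":{"deltas":{"type":"array","items":{"type":"array","items":{"type":"number"}}},"claw":{"type":"number"},"squeeze":{"type":"number"}},"required":["deltas"]}

```bash
mkdir -p pics; cat > h.py <<'E'
import numpy as np, cv2
from station import arm
def ray(cam,px):
    c=arm.calibration(cam);K=np.array(c["intrinsics"]);T=np.array(c["T"])
    d=np.linalg.inv(K)@[px[0],px[1],1];d=d[:2];u=d.copy()
    for _ in range(30): u=d/(1+c["k1"]*(u@u))
    return T[:3,3],T[:3,:3]@np.array([u[0],-u[1],-1.])
def at_z(cam,px,z):
    o,v=ray(cam,px);return o+v*(z-o[2])/v[2]
def proj(cam,P):
    c=arm.calibration(cam);K=np.array(c["intrinsics"]);T=np.array(c["T"])
    p=T[:3,:3].T@(np.array(P)-T[:3,3]);s=np.array([p[0],-p[1]])/-p[2]
    s=s*(1+c["k1"]*(s@s));return (K@[s[0],s[1],1])[:2]
def tri(p1,p2):
    o1,v1=ray("top",p1);o2,v2=ray("scene",p2)
    A=np.stack([v1,-v2],1);t=np.linalg.lstsq(A,o2-o1,rcond=None)[0]
    a=o1+v1*t[0];b=o2+v2*t[1];return (a+b)/2,np.linalg.norm(a-b)
E
python3 - <<'E'
from h import *
s=arm.get_state();print(s,arm.tcp_to_grasp)
for c in("top","scene"):
    im=arm.grab_frame(c);cv2.imwrite(f"pics/{c}0.png",im[:,:,::-1])
    print(c,np.round(arm.calibration(c)["T"],3).tolist())
    for n in("release_top","catch","dock","ramp","pack"):
        print(n,[(np.round(r["xy"],1).tolist(),round(r["score"],2)) for r in arm.spot_point(n,c)])
E
```

```text
{'t': 0.0, 'q': array([ 1.57611352e+00,  3.59371071e-01,  1.10966711e-02, -3.41625955e-04,
       -1.22406112e+00, -2.88076480e-01]), 'qd': array([-0.00033631, -0.00051397, -0.00047899,  0.00017554, -0.00014922,
        0.0007639 ]), 'joint_efforts': array([ 2.82479086e-04, -5.82724750e+01,  2.93055439e+01,  6.99741125e+00,
        6.92023285e-03, -1.56121405e-04]), 'eef_pos': array([0.18829277, 0.64802112, 0.40375066]), 'ee_rot': array([ 3.14002564e+00, -1.29418865e-04, -2.82875522e-01]), 'force': array([-0.43261757,  0.02767548,  0.05422233]), 'moment': array([ 0.06766284,  0.02956573, -0.03674379]), 'width': 0.08770159182319857} 0.1593
top [[0.018, 0.99, -0.14, 0.377], [-1.0, 0.019, 0.007, 0.013], [0.01, 0.14, 0.99, 1.39], [0.0, 0.0, 0.0, 1.0]]
release_top [([343.9, 251.3], 0.69)]
catch [([361.9, 261.4], 0.66)]
dock [([366.3, 251.0], 0.64)]
ramp [([358.5, 311.6], 0.31)]
pack [([301.4, 261.8], 0.83), ([408.8, 334.8], 0.74), ([376.6, 236.7], 0.6)]
scene [[0.563, -0.578, 0.591, 1.586], [0.827, 0.386, -0.41, -0.721], [0.009, 0.719, 0.695, 1.31], [0.0, 0.0, 0.0, 1.0]]
release_top [([280.7, 256.6], 0.65), ([299.1, 253.3], 0.59)]
catch [([283.3, 258.0], 0.69)]
dock [([282.8, 272.8], 0.88)]
ramp []
pack [([323.0, 249.2], 0.89), ([223.1, 248.3], 0.82), ([281.4, 270.9], 0.53)]
```

```bash
ls
```

```text
h.py
pics
```

View pics/top0.png

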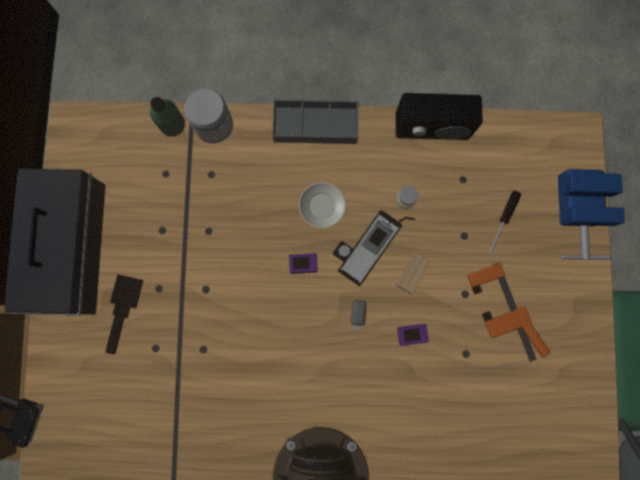

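View pics/scene0.png

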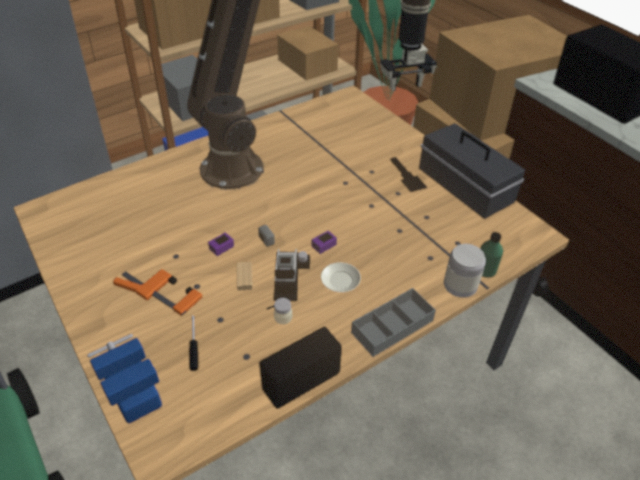

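The top view shows the dock at about (370,247), its low end at the lower left, the button at (344,251) and the grey pack at (377,237). The tape is at (358,312), the saucer at (322,205), the jar at (407,197) and the offcut at (413,273). There are three pack candidates: purple (302,263), purple (412,335) and grey, in the dock, at (377,237). The grey one is meant. I'll confirm it in an enlarged crop while I measure.

```bash
python3 - <<'E'
from h import *
t=cv2.imread("pics/top0.png")[200:300,315:435];s=cv2.imread("pics/scene0.png")[230:320,235:355]
t=cv2.resize(t,None,fx=6,fy=6,interpolation=cv2.INTER_CUBIC)
s=cv2.resize(s,None,fx=6,fy=6,interpolation=cv2.INTER_CUBIC)
cv2.imwrite("pics/tc.png",t);cv2.imwrite("pics/sc.png",s)
for n in("release_top","catch","dock","pack"):
    L={}
    for c in("top","scene"):
        arm.grab_frame(c)
        L[c]=[(np.array(r["xy"]),r["score"]) for r in arm.spot_point(n,c)]
    z={"release_top":.047,"catch":.0297,"dock":0,"pack":.057}[n]
    for c in L:
        for p,sc in L[c]: print(n,c,np.round(p,1),round(sc,2),np.round(at_z(c,p,z),4))
for c in("top","scene"):
    for r in arm.masks_of("release_top",c)+arm.masks_of("pack",c): print(c,np.round(r["xy"],1),r["score"],r["pixels"].sum())
print(arm.get_state()["t"])
E
```

```text
release_top top [341.9 250.4] 0.46 [ 0.5487 -0.0439  0.047 ]
release_top top [513.8 314.4] 0.44 [ 0.3978 -0.4696  0.047 ]
release_top scene [299.5 254.1] 0.38 [ 0.5466 -0.0581  0.047 ]
catch top [358.9 262.6] 0.81 [ 0.521  -0.0876  0.0297]
catch scene [281.4 258.6] 0.7 [ 0.5178 -0.1053  0.0297]
dock top [366.8 249.1] 0.58 [ 0.5593 -0.1097  0.    ]
dock scene [286.9 271.7] 0.75 [ 0.5493 -0.1063  0.    ]
pack top [301.4 262.4] 0.97 [0.516  0.0552 0.057 ]
pack top [410.8 331.6] 0.96 [ 0.3529 -0.2127  0.057 ]
pack top [379.4 237. ] 0.78 [ 0.5825 -0.1357  0.057 ]
pack top [514.7 312.7] 0.72 [ 0.4018 -0.4684  0.057 ]
pack top [355.3 310.5] 0.45 [ 0.4014 -0.0779  0.057 ]
pack scene [325.6 249.6] 0.95 [0.5827 0.0126 0.057 ]
pack scene [223.2 247.5] 0.91 [ 0.4028 -0.2411  0.057 ]
pack scene [283.4 269.9] 0.69 [ 0.5827 -0.1377  0.057 ]
top [407.  198.5] 0.34 387
top [412.8 334.5] 0.91 593
top [305.  265.4] 0.82 581
top [375.1 234. ] 0.77 525
top [363.5 255.5] 0.28 953
scene [301.5 254.2] 0.44 83
scene [220.6 240.7] 0.74 383
scene [284.3 262.1] 0.73 226
scene [324.  240.9] 0.62 371
1.6
```

View pics/tc.png

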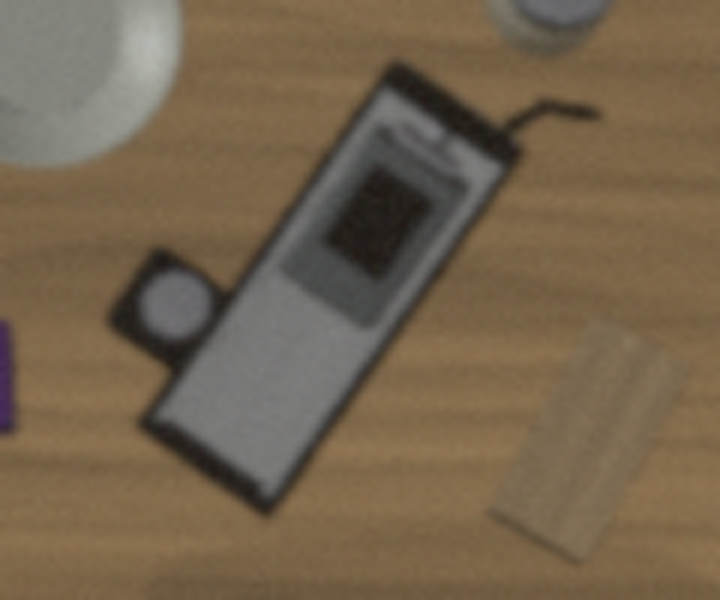

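View pics/sc.png

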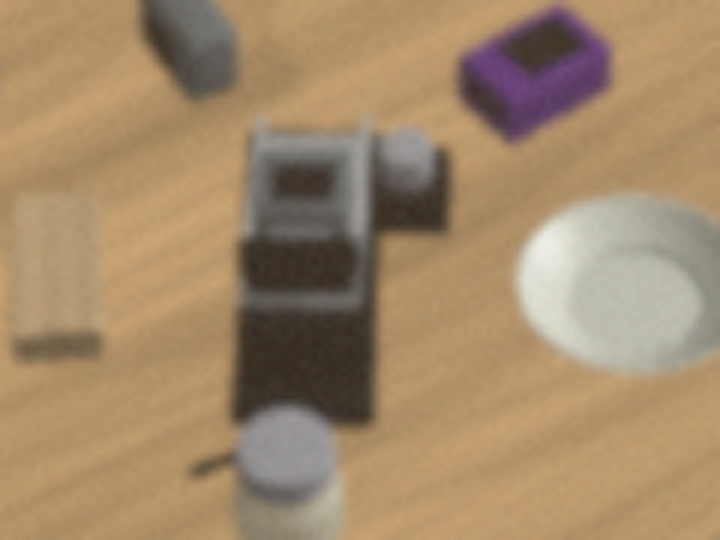

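The crops confirm the grey pack in the dock, with the button cap at top (344.2,250.7) and scene (303,256.3). Next I fit the dock pose to the hand-read features.

```bash
cat > fit.py <<'E'
from h import *
from scipy.optimize import least_squares
T0=lambda p:np.array(p)/6+[315,200]; S0=lambda p:np.array(p)/6+[235,230]
c,s=np.cos(np.radians(20)),np.sin(np.radians(20))
R=lambda x,y,z:np.array([x*c-z*s,y,45+x*s+z*c])/1000
F=[("top",T0((175,304)),[-.042,.048,.047]),("scene",S0((408,156)),[-.042,.048,.047]),
("top",T0((280,266)),R(0,23,34)),("top",T0((368,328)),R(0,-23,34)),
("top",T0((381,124)),R(70,23,34)),("top",T0((469,184)),R(70,-23,34)),
("top",T0((160,418)),R(-85,25,0)),("top",T0((264,492)),R(-85,-25,0))]
def W(p,q): a=p[2];return np.array([p[0]+np.cos(a)*q[0]-np.sin(a)*q[1],p[1]+np.sin(a)*q[0]+np.cos(a)*q[1],q[2]])
def fit(F): return least_squares(lambda p:np.concatenate([proj(k,W(p,q))-m for k,m,q in F]),[.555,-.11,-.6])
if __name__=="__main__":
    for G in (F,[f for f in F if f[0]=="top"]):
        r=fit(G);p=r.x
        print(np.round(p,4),np.degrees(p[2]).round(1));print(np.round(r.fun.reshape(-1,2),1).tolist())
        print("button",W(p,[-.042,.048,.047]).round(4),"catch",W(p,[-.042,0,.0297]).round(4),"mid",W(p,[-.042,.024,.04]).round(4))
    b=T0((175,304));print("button top",at_z("top",b,.047),"scene",at_z("scene",S0((408,156)),.047),tri(b,S0((408,156))))
E
python3 fit.py
```

```text
[ 0.5574 -0.1142 -0.6049] -34.7
[[0.5, -0.8], [-0.8, -2.2], [-0.7, -0.1], [0.1, 0.5], [-1.0, 0.1], [0.1, 1.2], [1.2, -0.8], [0.0, -1.6]]
button [ 0.5501 -0.0508  0.047 ] catch [ 0.5228 -0.0903  0.0297] mid [ 0.5365 -0.0706  0.04  ]
[ 0.557  -0.1141 -0.5979] -34.3
[[0.5, -0.4], [-0.8, 0.1], [0.2, 0.7], [-1.2, 0.2], [-0.1, 1.2], [1.3, -0.5], [0.2, -1.4]]
button [ 0.5493 -0.0508  0.047 ] catch [ 0.5222 -0.0904  0.0297] mid [ 0.5358 -0.0706  0.04  ]
button top [ 0.54814019 -0.04955988  0.047     ] scene [ 0.55915751 -0.05374143  0.047     ] (array([ 0.55005   , -0.04912303,  0.03646515]), np.float64(0.0021758317636093208))
```

Request:
move_arm(
  deltas=[
    [17.35,-35.9,0,0,0,-0.92],
    [17.35,-35.9,0,0,0,-0.92],
    [17.35,-35.9,0,0,0,-0.92],
    [17.35,-35.9,0,0,0,-0.92],
    [17.35,-35.9,0,0,0,-0.92],
  ],
  claw=151,
)

```text
t: 2.02
eef_pos: [0.2756, 0.4669, 0.4047]
ee_rot: [-3.141, -0.0, -0.363]
force: [0.6, 0.1, 0.4]
width: 0.0599
```

Request:
move_arm(
  deltas=[
    [17.35,-35.9,0,0,0,-0.92],
    [17.35,-35.9,0,0,0,-0.92],
    [17.35,-35.9,0,0,0,-0.92],
    [17.35,-35.9,0,0,0,-0.92],
    [17.35,-35.9,0,0,0,-0.92],
  ],
)

```text
t: 2.43
eef_pos: [0.3621, 0.2872, 0.4051]
ee_rot: [-3.141, -0.0, -0.444]
force: [1.1, 1.2, 0.3]
width: 0.0359
```

Request:
move_arm(
  deltas=[
    [17.35,-35.9,-5,0,0,-0.92],
    [17.35,-35.9,-5,0,0,-0.92],
    [17.35,-35.9,-5,0,0,-0.92],
    [17.35,-35.9,-5,0,0,-0.92],
    [17.35,-35.9,-5,0,0,-0.92],
  ],
)

```text
t: 2.85
eef_pos: [0.4489, 0.1077, 0.38]
ee_rot: [-3.14, -0.001, -0.524]
force: [1.4, 0.6, -0.7]
width: 0.0357
```

Request:
move_arm(
  deltas=[
    [17.35,-35.9,-5,0,0,-0.92],
    [17.35,-35.9,-5,0,0,-0.92],
    [17.35,-35.9,-5,0,0,-0.92],
    [17.35,-35.9,-5,0,0,-0.92],
    [0,0,0,0,0,0],
  ],
)

```text
t: 3.27
eef_pos: [0.5196, -0.0389, 0.3584]
ee_rot: [3.14, 0.0, -0.594]
force: [0.2, 0.6, 0.0]
width: 0.0358
```

Request:
move_arm(
  deltas=[
    [7.8,-15.5,-12,0,0,-0.25],
    [7.8,-15.5,-12,0,0,-0.25],
    [0,0,-24,0,0,0],
    [0,0,0,0,0,0],
    [0,0,0,0,0,0],
  ],
)

```text
t: 3.68
eef_pos: [0.5332, -0.0652, 0.311]
ee_rot: [3.139, 0.002, -0.597]
force: [0.5, 0.0, 0.7]
width: 0.0359
```

```bash
python3 - <<'E'
from fit import *
p=fit([f for f in F if f[0]=="top"]).x
a=arm.get_state();print(a["eef_pos"],a["ee_rot"],a["force"])
for c,x0,y0 in(("scene",225,170),("top",290,180)):
    im=arm.grab_frame(c)[:,:,::-1].copy();b=cv2.resize(im[y0:y0+120,x0:x0+140],None,fx=5,fy=5,interpolation=cv2.INTER_CUBIC)
    for q in([-.042,.048,.047],[-.042,0,.0297],[-.08,.025,.016],[-.08,-.025,.016]):
        u=(proj(c,W(p,q))-[x0,y0]+.5)*5;cv2.drawMarker(b,tuple(int(v) for v in u),(0,0,255),0,12)
    e=a["eef_pos"];d=np.array([-np.sin(a["ee_rot"][2]),np.cos(a["ee_rot"][2]),0])
    for sg in(-1,1):
        u=(proj(c,e+[0,0,-.178]+d*sg*.018)-[x0,y0]+.5)*5;cv2.drawMarker(b,tuple(int(v) for v in u),(0,255,0),1,12)
    cv2.imwrite(f"pics/{c}1.png",b)
E
```

```text
[ 0.53320236 -0.0651713   0.31098559] [ 3.13942693e+00  1.91333590e-03 -5.97148357e-01] [0.49562608 0.02680929 0.68574034]
```

View pics/scene1.png

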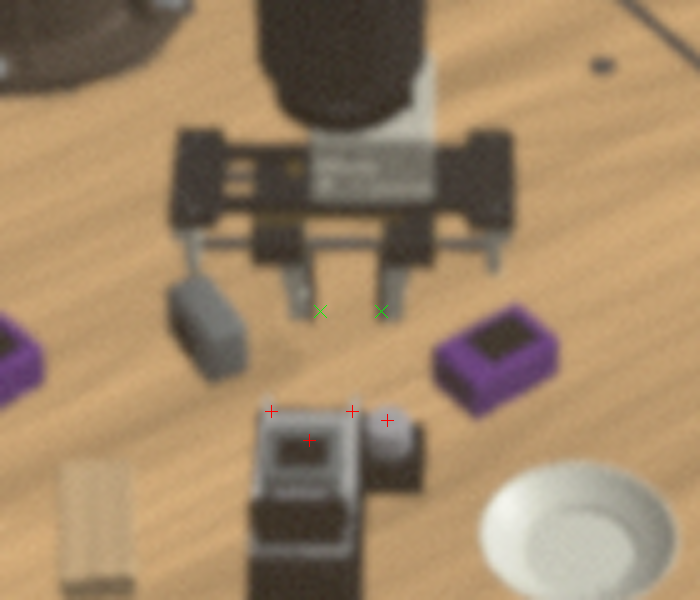

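View pics/top1.png

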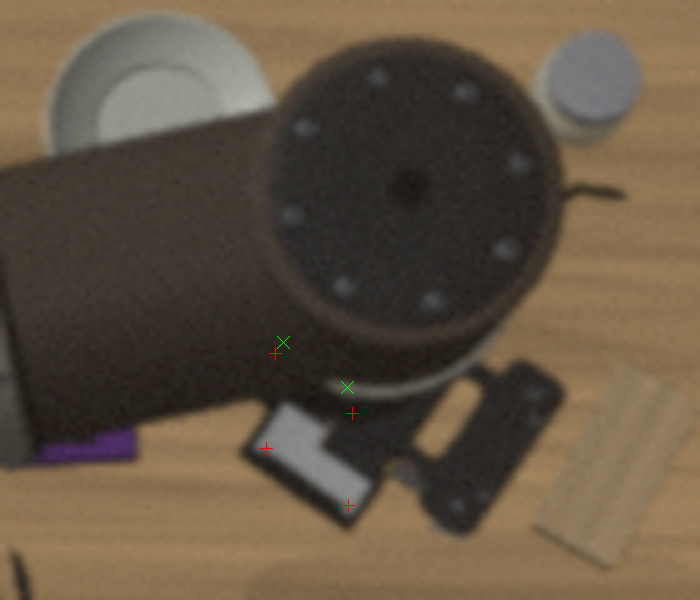

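The scene crop shows fingertips at (301,318) and (391,318), about 14 mm thick with centres about 50 mm apart. The button is at (390,423). The finger image and the prediction differ by about 1 px. I'll descend to just above the button and compare them there at equal height.

Request:
move_arm(
  deltas=[
    [1.5,-1.6,-20,0,0,-0.1],
    [1.5,-1.6,-20,0,0,-0.1],
    [0,0,-20,0,0,0],
    [0,0,-13,0,0,0],
    [0,0,0,0,0,0],
  ],
)

```text
t: 4.2
eef_pos: [0.5361, -0.0676, 0.2376]
ee_rot: [3.14, 0.002, -0.599]
force: [-0.2, 0.7, 0.2]
width: 0.0355
```

```bash
python3 - <<'E'
from fit import *
p=fit([f for f in F if f[0]=="top"]).x
im=arm.grab_frame("scene")[:,:,::-1].copy()
a=arm.get_state();e=a["eef_pos"];print(a["t"],e,a["ee_rot"],a["force"],a["width"])
d=e-W(p,[0,0,0]);A=p[2];print("tool in dock mm",1000*(d[0]*np.cos(A)+d[1]*np.sin(A)),1000*(-d[0]*np.sin(A)+d[1]*np.cos(A)))
x0,y0=250,205;b=cv2.resize(im[y0:y0+85,x0:x0+100],None,fx=7,fy=7,interpolation=cv2.INTER_CUBIC)
u=(proj("scene",W(p,[-.042,.048,.047]))-[x0,y0]+.5)*7;cv2.drawMarker(b,tuple(int(v) for v in u),(0,0,255),0,12)
y=np.array([-np.sin(a["ee_rot"][2]),np.cos(a["ee_rot"][2]),0])
for sg in(-1,1):
    u=(proj("scene",e+[0,0,-.178]+y*sg*.018)-[x0,y0]+.5)*7;cv2.drawMarker(b,tuple(int(v) for v in u),(0,255,0),1,12)
cv2.imwrite("pics/scene2.png",b)
E
```

```text
4.25 [ 0.53666397 -0.06763209  0.23895694] [ 3.14102657e+00  3.41045476e-04 -5.99064892e-01] [0.9413077  0.17668591 1.02630905] 0.035642754617318056
tool in dock mm -42.925616029792856 26.968263701517394
```

View pics/scene2.png

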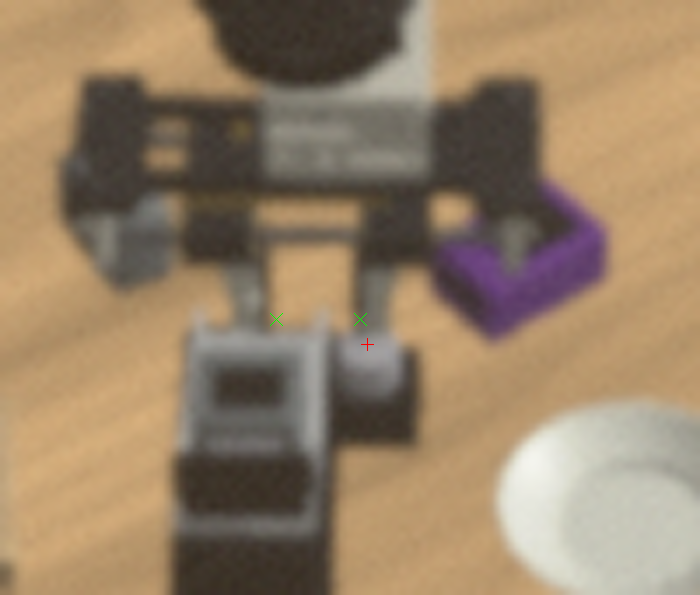

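The fingers (247 and 374) straddle the ramp axis (about 259) and the button (371,360) in the same view. The lateral offset is only about 2 mm. I narrow the gap slightly and go down.

Request:
move_arm(
  deltas=[
    [0,0,-4,0,0,0],
    [0,0,-4,0,0,0],
    [0,0,-2,0,0,0],
    [0,0,0,0,0,0],
    [0,0,0,0,0,0],
  ],
  claw=163,
)

```text
t: 4.67
eef_pos: [0.5367, -0.0681, 0.229]
ee_rot: [-3.141, -0.0, -0.6]
force: [0.3, 0.3, 0.8]
width: 0.0315
```

Request:
move_arm(
  deltas=[
    [0,0,-1,0,0,0],
    [0,0,-1,0,0,0],
    [0,0,-1,0,0,0],
    [0,0,-1,0,0,0],
    [0,0,0,0,0,0],
  ],
)

```text
t: 5.08
eef_pos: [0.5367, -0.0681, 0.2246]
ee_rot: [3.142, -0.0, -0.6]
force: [0.8, 0.4, 0.8]
width: 0.0317
```

Request:
move_arm(
  deltas=[
    [0,0,-1,0,0,0],
    [0,0,-1,0,0,0],
    [0,0,-1,0,0,0],
    [0,0,0,0,0,0],
    [0,0,0,0,0,0],
  ],
)

```text
t: 5.5
eef_pos: [0.5367, -0.0681, 0.2217]
ee_rot: [-3.142, -0.0, -0.6]
force: [0.6, -0.2, 0.8]
width: 0.0315
```

Request:
move_arm(
  deltas=[
    [0,0,-1,0,0,0],
    [0,0,-1,0,0,0],
    [0,0,0,0,0,0],
    [0,0,0,0,0,0],
    [0,0,0,0,0,0],
  ],
)

```text
t: 5.92
eef_pos: [0.5367, -0.0681, 0.2197]
ee_rot: [-3.142, -0.0, -0.6]
force: [-0.3, -0.5, 2.5]
width: 0.0316
```

Contact came about 4 mm lower than expected, so I check before going on.

```bash
python3 - <<'E'
from h import *
im=arm.grab_frame("scene")[:,:,::-1].copy();f=np.mean([arm.get_state()["force"]],0);print(f,arm.get_state()["moment"])
cv2.imwrite("pics/scene3.png",cv2.resize(im[222:282,255:325],None,fx=10,fy=10,interpolation=cv2.INTER_CUBIC))
E
```

```text
[ 0.13323616 -0.23355722  2.19472839] [-0.18665934 -0.08539245  0.00143033]
```

View pics/scene3.png

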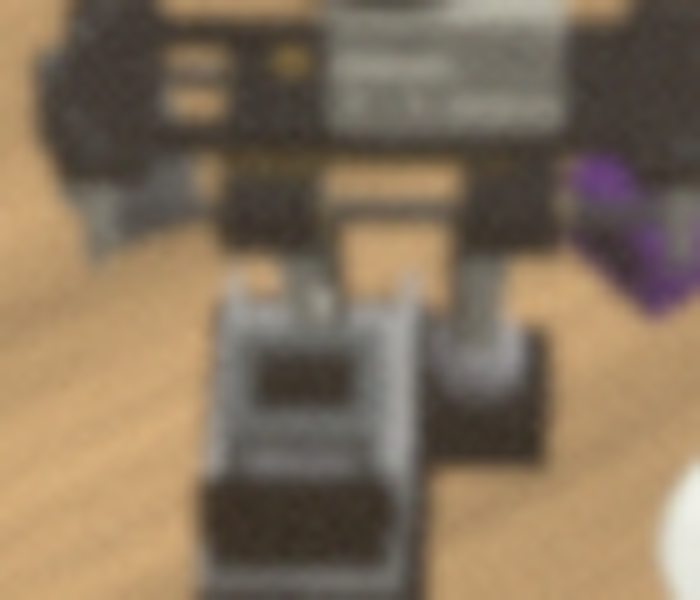

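The scene crop shows the right finger resting centrally on the button (480,340). The left finger stands between the rails at (312,300), and the pack is still latched. I continue pressing.

Request:
move_arm(
  deltas=[
    [0,0,-1,0,0,0],
    [0,0,-1,0,0,0],
    [0,0,0,0,0,0],
    [0,0,0,0,0,0],
    [0,0,0,0,0,0],
  ],
)

```text
t: 6.38
eef_pos: [0.5365, -0.0681, 0.2176]
ee_rot: [3.142, 0.0, -0.6]
force: [-0.8, 0.9, 3.3]
width: 0.0318
```

Request:
move_arm(
  deltas=[
    [0,0,-0.7,0,0,0],
    [0,0,0,0,0,0],
    [0,0,0,0,0,0],
    [0,0,0,0,0,0],
    [0,0,0,0,0,0],
  ],
)

```text
t: 6.8
eef_pos: [0.5365, -0.0681, 0.2173]
ee_rot: [3.142, -0.0, -0.6]
force: [-2.8, 1.3, 7.7]
width: 0.0314
```

```bash
python3 - <<'E'
from h import *
F=[]
for i in range(4):
    im=arm.grab_frame("scene")[:,:,::-1].copy();F.append(arm.get_state()["force"])
s=arm.get_state();print(np.mean(F,0),s["eef_pos"],s["t"])
print([(np.round(r["xy"],1),round(r["score"],2)) for r in arm.masks_of("pack","scene")])
cv2.imwrite("pics/scene4.png",cv2.resize(im[222:282,255:325],None,fx=10,fy=10,interpolation=cv2.INTER_CUBIC))
E
```

```text
[-2.99874869  0.93135073  7.94549391] [ 0.53649019 -0.06811136  0.21730706] 7.0
[(array([221.9, 240.6]), 0.84), (array([329.8, 245.1]), 0.58), (array([284.6, 257.9]), 0.57)]
```

View pics/scene4.png

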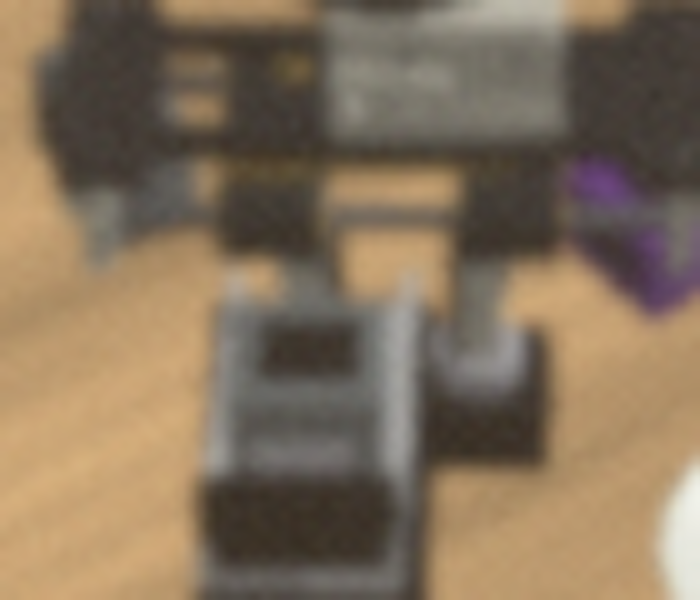

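```bash
python3 - <<'E'
from fit import *
p=fit([f for f in F if f[0]=="top"]).x
for d in(0,5,10,15,20,25): print(d,(proj("scene",W(p,R(35-d,0,34)))).round(1))
a=cv2.imread("pics/scene3.png",0);b=cv2.imread("pics/scene4.png",0)
t=a[335:420,240:370];r=cv2.matchTemplate(b,t,cv2.TM_CCOEFF_NORMED);print(cv2.minMaxLoc(r))
E
```

```text
0 [285. 259.]
5 [285.1 258.3]
10 [285.1 257.5]
15 [285.2 256.8]
20 [285.3 256. ]
25 [285.4 255.3]
(-0.9067919850349426, 0.9926025867462158, (330, 219), (244, 305))
```

```bash
python3 - <<'E'
from h import *
s=arm.get_state();print(s["t"],s["eef_pos"],s["force"]);print(arm.job_done())
E
```

```text
7.05 [ 0.53652195 -0.06811627  0.21732004] [-3.76145348  1.00472571  7.90918945]
the job is handed in; nothing more can be done
None
```

The pack is released and resting against the waiting finger, still wholly on the ramp. I handed the job in at t = 7.05 s with the arm holding that pose: one finger across the ramp, the other pressing the button down.

**What I did:** I fitted the dock pose from the top picture, with its yaw at about -34°. I set the jaws to about 32 mm so that one finger stood on the ramp near its centre line and the other over the button. Then I lowered both together in about 1 mm steps until the latch let go.

**Last checks:**
- **Pack position:** in the scene camera the pack moved 3 px, which is about 20 mm of sliding. That matches the expected stop against the finger.
- **Forces:** the tool read about 8 N upward and 3–4 N downhill, far below the limits and steady over the last readings. The downhill figure is more than the roughly 1 N expected from the pack's weight alone, and I didn't look into why.
- **Bystanders:** none seemed to be touched, though I took no final overview picture to confirm it.

**What disagreed:**
- **Button reading:** my hand-read pixel for the button in the scene camera was about 2 px off the fit, so I used the top-camera fit and checked finger against button in the same view.
- **Contact height:** the button force showed up 3–5 mm lower than the nominal button height.

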